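# Register and brush out battery chambers on a camera service bench

### The job

Set each battery chamber on the aluminium plate at the stops of its own colour and push it snug against both stops. Once all the chambers on the bench are set and let go, take the long brush and scrub out each one, in the order blue, orange, green (two or three of these are there): down to the floor of the well, up to near the mouth, and down to the floor again. Stand the brush back in its stand, see that every chamber is still snug against both its stops, never drop the brush or tip a chamber over, and leave the other things on the bench where they are.

Things in the scene. Friction and masses are not known exactly. Their poses are not given: they have to be found in the camera images.
- chamber_blue: battery chamber of a camera grip, rim and long sides marked blue; may be absent. Open-topped black box, outside 66 (own x) x 42 (own y) x 80 mm high, walls 4, floor 10 mm thick: well 58 x 34 mm, 70 mm deep; about 0.25 kg, heavy at the floor; loose, starts on the bench. Origin: centre of the underside, z up. Either end may face the fence
- stop_blue: L-shaped steel stop with blue top, fixed on the plate: fence on its +x side (face at x = 33 mm, 52 mm long), side stop on its +y side (face at y = 21 mm, from x = -24 to 16 mm); both 22 mm high, 10 mm thick; open to -x and -y. Origin: on the plate's top, where a chamber's origin lies when it touches both stops squarely, its long side along x
- chamber_orange: battery chamber of a camera grip, rim and long sides marked orange; may be absent. Open-topped black box, outside 66 (own x) x 42 (own y) x 80 mm high, walls 4, floor 10 mm thick: well 58 x 34 mm, 70 mm deep; about 0.25 kg, heavy at the floor; loose, starts on the bench. Origin: centre of the underside, z up. Either end may face the fence
- stop_orange: L-shaped steel stop with orange top, fixed on the plate: fence on its +x side (face at x = 33 mm, 52 mm long), side stop on its +y side (face at y = 21 mm, from x = -24 to 16 mm); both 22 mm high, 10 mm thick; open to -x and -y. Origin: on the plate's top, where a chamber's origin lies when it touches both stops squarely, its long side along x
- chamber_green: battery chamber of a camera grip, rim and long sides marked green; may be absent. Open-topped black box, outside 66 (own x) x 42 (own y) x 80 mm high, walls 4, floor 10 mm thick: well 58 x 34 mm, 70 mm deep; about 0.25 kg, heavy at the floor; loose, starts on the bench. Origin: centre of the underside, z up. Either end may face the fence
- stop_green: L-shaped steel stop with green top, fixed on the plate: fence on its +x side (face at x = 33 mm, 52 mm long), side stop on its +y side (face at y = 21 mm, from x = -24 to 16 mm); both 22 mm high, 10 mm thick; open to -x and -y. Origin: on the plate's top, where a chamber's origin lies when it touches both stops squarely, its long side along x
- plate: fixed aluminium plate under the three stops, 170 (x) x 335 (y) x 8 mm; the stops stand 115 mm apart along its y, which colour stands where varies; its axes are parallel to theirs. Origin: centre of its underside, on the bench
- brush: long cleaning brush standing upright in its stand: 200 mm long, white stiff bristle head 16 mm in diameter from 0 to 80 mm, brass ferrule to 96 mm, round red handle 14 mm in diameter from 96 to 200 mm; 50 g, loose, rigid. Origin: centre of the flat tip of the bristles; z runs along the brush to the handle
- stand_in (a point): centre of the inner floor of the brush stand, 6 mm above the bench; the fixed grey upright tube is 26 mm wide inside, 34 mm outside, and its mouth lies 84 mm above this point; it has a flat round base 84 mm wide, 6 mm thick
- lens_cap: black lens cap, disc 58 mm wide and 8 mm thick. Origin: underside centre; a bystander, leave alone
- screwdriver: screwdriver lying along the plate's far side, about 200 mm long; a bystander, leave alone
- battery: grey battery pack lying flat, 57 x 82 x 27 mm. Origin: underside centre; a bystander, leave alone
- screw_jar: small clear screw jar, 44 mm wide, 50 mm high. Origin: underside centre; a bystander, leave alone
- lens: camera lens standing on end, 73 mm wide, 80 mm high. Origin: underside centre; a bystander, leave alone
Mind the look-alikes: they are no part of the job. What is shaped like the brush but purple is not meant.

How it is judged:
On the way, in this order (a step that is already met when the one before it is completed fails the run):
1. every chamber stands against both stops of its own colour, released (x of chamber_blue in the frame of stop_blue between -0.0035 and 0.0035 m and y of chamber_blue in the frame of stop_blue between -0.0035 and 0.0035 m and z of chamber_blue in the frame of stop_blue between -0.0035 and 0.0035 m and angle between the x axis of chamber_blue and the x axis of stop_blue, either way round below 0.07 rad and angle between each of chamber_blue, chamber_orange, chamber_green's own z axis and vertical below 0.06 rad and contact force between the fingers and chamber_blue below 0.2 N and x of chamber_orange in the frame of stop_orange between -0.0035 and 0.0035 m and y of chamber_orange in the frame of stop_orange between -0.0035 and 0.0035 m and z of chamber_orange in the frame of stop_orange between -0.0035 and 0.0035 m and angle between the x axis of chamber_orange and the x axis of stop_orange, either way round below 0.07 rad and contact force between the fingers and chamber_orange below 0.2 N and x of chamber_green in the frame of stop_green between -0.0035 and 0.0035 m and y of chamber_green in the frame of stop_green between -0.0035 and 0.0035 m and z of chamber_green in the frame of stop_green between -0.0035 and 0.0035 m and angle between the x axis of chamber_green and the x axis of stop_green, either way round below 0.07 rad and contact force between the fingers and chamber_green below 0.2 N), for 0.2 s.
2. brush tip at the floor of the blue chamber (x of brush in the frame of chamber_blue between -0.03 and 0.03 m and y of brush in the frame of chamber_blue between -0.018 and 0.018 m and z of brush in the frame of chamber_blue between 0 and 0.022 m), for 0.05 s.
3. brush drawn up near the mouth of the blue chamber (x of brush in the frame of chamber_blue between -0.03 and 0.03 m and y of brush in the frame of chamber_blue between -0.018 and 0.018 m and z of brush in the frame of chamber_blue above 0.045 m), for 0.05 s.
4. brush tip at the floor again of the blue chamber (all of step 2), for 0.05 s.
5. brush tip at the floor of the orange chamber (x of brush in the frame of chamber_orange between -0.03 and 0.03 m and y of brush in the frame of chamber_orange between -0.018 and 0.018 m and z of brush in the frame of chamber_orange between 0 and 0.022 m), for 0.05 s.
6. brush drawn up near the mouth of the orange chamber (x of brush in the frame of chamber_orange between -0.03 and 0.03 m and y of brush in the frame of chamber_orange between -0.018 and 0.018 m and z of brush in the frame of chamber_orange above 0.045 m), for 0.05 s.
7. brush tip at the floor again of the orange chamber (all of step 5), for 0.05 s.
8. brush tip at the floor of the green chamber (x of brush in the frame of chamber_green between -0.03 and 0.03 m and y of brush in the frame of chamber_green between -0.018 and 0.018 m and z of brush in the frame of chamber_green between 0 and 0.022 m), for 0.05 s.
9. brush drawn up near the mouth of the green chamber (x of brush in the frame of chamber_green between -0.03 and 0.03 m and y of brush in the frame of chamber_green between -0.018 and 0.018 m and z of brush in the frame of chamber_green above 0.045 m), for 0.05 s.
10. brush tip at the floor again of the green chamber (all of step 8), for 0.05 s.
At the end, for the whole second after the job is handed in: every chamber present stands flat on the plate, within 3.5 mm of touching both stops of its own colour and square to them within 4 degrees (either way round); the brush stands in its stand with its tip within 12 mm of the floor and leaning less than 14 degrees; all at rest (x of chamber_blue in the frame of stop_blue between -0.0035 and 0.0035 m and y of chamber_blue in the frame of stop_blue between -0.0035 and 0.0035 m and z of chamber_blue in the frame of stop_blue between -0.0035 and 0.0035 m and angle between the x axis of chamber_blue and the x axis of stop_blue, either way round below 0.07 rad and angle between each of chamber_blue, chamber_orange, chamber_green's own z axis and vertical below 0.06 rad and linear speed of each of chamber_blue, chamber_orange, chamber_green below 0.02 m/s and x of chamber_orange in the frame of stop_orange between -0.0035 and 0.0035 m and y of chamber_orange in the frame of stop_orange between -0.0035 and 0.0035 m and z of chamber_orange in the frame of stop_orange between -0.0035 and 0.0035 m and angle between the x axis of chamber_orange and the x axis of stop_orange, either way round below 0.07 rad and x of chamber_green in the frame of stop_green between -0.0035 and 0.0035 m and y of chamber_green in the frame of stop_green between -0.0035 and 0.0035 m and z of chamber_green in the frame of stop_green between -0.0035 and 0.0035 m and angle between the x axis of chamber_green and the x axis of stop_green, either way round below 0.07 rad and horizontal distance between brush and stand_in below 0.012 m and z of brush in the frame of stand_in below 0.012 m and angle between brush's own z axis and vertical below 0.25 rad and linear speed of brush below 0.03 m/s).
It fails at once if one of the other things (cap, screwdriver, battery, jar, lens) is pushed more than 50 mm away (distance of any of lens_cap, screwdriver, battery, screw_jar, lens from where it was at the start of the episode above 0.05 m).
It fails at once if the brush is dropped on its side (angle between brush's own z axis and vertical above 1 rad).
It fails at once if a chamber is tipped over (angle between any of chamber_blue, chamber_orange, chamber_green's own z axis and vertical above 1 rad).
Of chamber_blue, chamber_orange, chamber_green only 2 to 3 are there at a start; the rules pass over those that are not, and their reading is None.
At some moment in a run one of chamber_blue, chamber_orange, chamber_green may be knocked a few centimetres aside while the robot is not near it.
It also fails if it takes over 210 s, if anything falls off the work surface, if the arm or the gripper's body presses on something with over 40 N, if the wrist force passes 120 N, or if a joint passes its speed limit or range.

### The arm

A 7-joint arm with a two-finger parallel gripper is mounted at the origin on the work surface. World frame = base frame: x ahead of the robot, y to its left, z up, the work surface at z = 0. Lengths are in m, angles in rad, forces in N, time in s.
With the tool pointing down it reaches from about 0.425 to 0.95 m from the base axis. Payload 4.7 kg.
Tool frame: the origin (TCP) lies on the centre line of the jaws, within the pads' length; the fingertips stand robot.nose_length ahead of it and the grasp point (between the pads) lies 8 mm behind it (robot.nose_length is the distance from the TCP to the fingertips, in m); z points along the fingers, y is the line along which they close (so a half turn about z gives the same grasp; the last joint's range is limited). The gripper opens to 85 mm and grips with 20 to 120 N. Pads are 22 mm wide; open, the fingers measure 114 mm over their backs; the gripper's body (76 mm by 85 mm) begins 54 mm behind the grasp point. The pads swing forward as they close: fully open they stand 13 mm farther back than shut.
Start: joints at [1.132, 0.469, -0.049, 1.532, 0.024, 1.141, -0.082], TCP at [0.269, -0.619, 0.242] pointing down, gripper open.
Joint ranges: [-2.59, 2.59], [-0.33, 1.99], [-1.39, 1.29], [0.1, 2.45], [-1.04, 4.18], [0.21, 1.99], [-2.66, 2.66]. Speed limits (rad/s): [2.57, 2.57, 3.14, 3.14, 3.14, 3.14, 3.14].

### API

Orientations are given as [roll, pitch, yaw] about the fixed x, y, z axes, in that order (R = Rz(yaw) Ry(pitch) Rx(roll)).
In Python, from plant import robot gives the robot as it stands. Calls block until the motion is done:
- robot.goto(position, orientation): joint-space move of the TCP to a pose.
- robot.move_straight(position, vel=0.15, attitude=None, contact_N=None): straight line of the TCP; attitude=None keeps the orientation; vel is the mean speed in m/s. With contact_N (N) it stops when the force on the tool has changed by that much, and returns True; else False.
- robot.move_joints(angles): joint-space move.
- robot.grip(opening, strength=None): opening from 0.0 (shut) to 1.0 (fully open); strength is the grip in N (None keeps the last); returns when the fingers have stopped.
- robot.sleep(seconds).
- robot.inverse_kinematics(position, orientation): joint angles nearest the present ones, or None.
- robot.sense(): the state.
- robot.grab_frame(name): name is "scene" or "top" or "wrist"; returns a dict with "image" (400x640x3 uint8, red, green, blue), "range_z" (400x640 float32, m along the optical axis (not along the pixel's ray), 0 where there is no reading), "fx", "fy", "cx", "cy" (pixels), "R" (3x3) and "t" (3): a world point X has camera coordinates R X + t. Camera axes: x right, y down, z forward; pixel columns grow to the right and rows downward; lengths in m; the calibration is good to about 2 mm. A picture is of the moment at which its call begins.
A pose or a line that the arm cannot do raises robot.IKError and nothing moves.
- robot.close_job(): hands the job in; it is judged then, once.
The state is a dict: "t": time; "joint_pos": joint angles; "joint_velocities": joint speeds; "effort": joint torques, N m; "tcp_pos": TCP position; "tcp_rot": TCP orientation; "wrist_force": force on the tool from outside, world axes, zero at the start; "torque": the same for the moment, N m; "opening": opening from 0.0 (shut) to 1.0 (fully open); "gripper_force": force on a finger pad.
Only numpy, scipy, OpenCV 4.12 (cv2) and the standard library are available. Lean on these libraries where they do the work, as an engineer would, in place of code of your own. Each camera call takes 0.05 s, during which the arm holds its last target. There are 200 camera calls.

## Working session

There is one attempt and no reset: what is moved stays moved. The work goes in short steps, each a Python script; the robot and the scene stay as the last script left them, time stands still between calls to the robot, and variables do not carry over. Pictures are saved under pics/ and viewed, at most 14 in all, crops included, and the job is handed in when it is done.

```bash
ls; mkdir -p pics; python3 - <<'E'
from plant import robot
import cv2,numpy as np
for n in ["top","scene"]:
    f=robot.grab_frame(n); cv2.imwrite(f"pics/{n}0.png",f["image"][:,:,::-1]); np.savez(f"{n}0.npz",**f)
    C=-f["R"].T@f["t"]; print(n,C,f["R"][2],f["fx"],f["cx"],f["cy"])
s=robot.sense();print(robot.nose_length,s)
E
```

```text
pics
top [0.38744602 0.01562647 1.14732533] [ 0.18920851  0.0078066  -0.9819059 ] 395.9332196751376 319.87738406080985 195.07459837560347
scene [ 1.34239775 -0.1460193   0.51330432] [-0.83299717  0.1555511  -0.53096099] 378.1489814273957 317.6653667757325 204.30887772649777
0.011 {'t': 0.1, 'joint_pos': array([ 1.13208549,  0.46932606, -0.04860489,  1.53360133,  0.02406198,
        1.14101341, -0.08230838]), 'joint_velocities': array([-0.00107908, -0.00135125, -0.00162414, -0.00402531, -0.00086746,
       -0.00204483, -0.00079506]), 'effort': array([-7.28014566e-04, -5.11520326e+01, -4.70736483e-02, -2.38392341e+01,
        1.08815622e-02,  4.41988712e-03, -1.16499237e-05]), 'tcp_pos': array([ 0.26876244, -0.61861489,  0.24137841]), 'tcp_rot': array([-3.13982827e+00,  2.43864138e-05,  4.09825080e-01]), 'wrist_force': array([-0.13243928, -0.47433252,  0.03103603]), 'torque': array([ 0.05475647, -0.04835009,  0.0128597 ]), 'gripper_force': 0.0, 'opening': 1.0004861569761487}
```

View pics/top0.png

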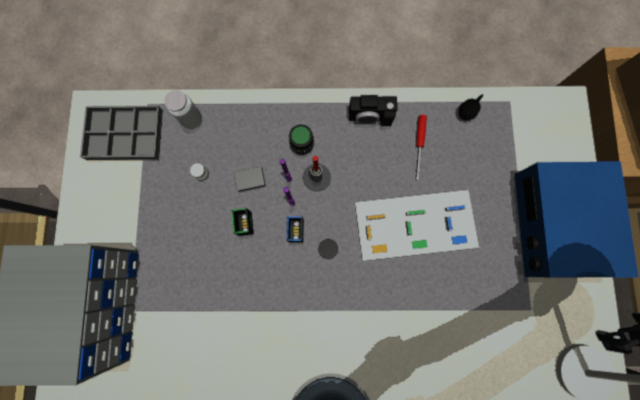

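View pics/scene0.png

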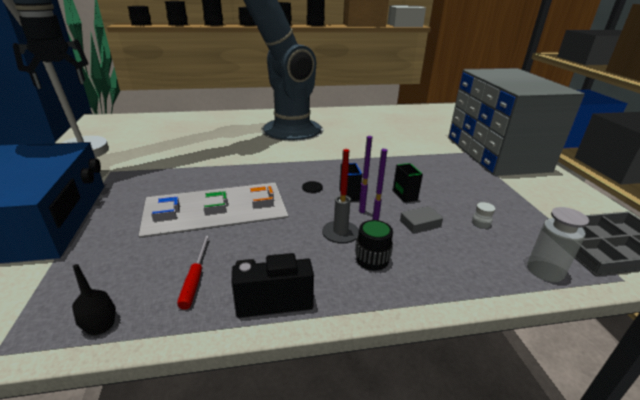

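The top view shows the plate at about (357–478, 192–260) with orange, green and blue stops from left to right. The green chamber is at (242,222), the blue chamber at (295,229), and there is no orange chamber. The red brush in its stand is at (316,172), with two purple look-alikes at (285,170) and (289,197).

```bash
cat > h.py <<'E'
import numpy as np, cv2
from plant import robot
def cast(f,uv,z):
    uv=np.atleast_2d(uv).astype(float)
    d=np.c_[(uv[:,0]-f["cx"])/f["fx"],(uv[:,1]-f["cy"])/f["fy"],np.ones(len(uv))]@f["R"]
    C=-f["R"].T@f["t"]; return C+d*((z-C[2])/d[:,2])[:,None]
def cloud(f):
    v,u=np.mgrid[:400,:640]; Z=f["range_z"]
    P=np.stack([(u-f["cx"])/f["fx"]*Z,(v-f["cy"])/f["fy"]*Z,Z],-1)
    W=(P-f["t"])@f["R"]; W[Z<=0]=np.nan; return W
HUE=dict(blue=(100,128),green=(45,85),orange=(8,25),red=(0,6),purple=(130,155))
def mask(f,c,S=90,V=50):
    h=cv2.cvtColor(np.ascontiguousarray(f["image"]),cv2.COLOR_RGB2HSV); a,b=HUE[c]
    return ((h[...,0]>=a)&(h[...,0]<=b)&(h[...,1]>S)&(h[...,2]>V))
def blobs(m,amin=8):
    n,l,st,c=cv2.connectedComponentsWithStats(m.astype(np.uint8),connectivity=8)
    return [(l==i) for i in range(1,n) if st[i,4]>=amin]
def rect(pts):
    (c,s,a)=cv2.minAreaRect((np.asarray(pts)[:,:2]*1000).astype(np.float32))
    if s[0]<s[1]: s=s[::-1]; a+=90
    return np.array(c)/1000,np.array(s),(a+90)%180-90   # centre m, size mm, angle of long side deg
def snap(n,name=None):
    f=robot.grab_frame(n)
    if name: cv2.imwrite(f"pics/{name}.png",f["image"][:,:,::-1])
    return f
E
cat > m0.py <<'E'
from h import *
np.set_printoptions(precision=4,suppress=True)
for n in ["top","scene"]:
    f=dict(np.load(n+"0.npz")); W=cloud(f)
    for c in HUE:
        for b in blobs(mask(f,c)):
            w=W[b]; 
            if not(0.2<np.nanmean(w[:,0])<1 and abs(np.nanmean(w[:,1]))<.85): continue
            v,u=np.nonzero(b); zt=np.nanpercentile(w[:,2],90)
            print(n,c,b.sum(),"px",u.mean().round(),v.mean().round(),"z",np.nanpercentile(w[:,2],[5,50,95]),"rect@zt",rect(cast(f,np.c_[u,v],zt)))
f=dict(np.load("top0.npz"));W=cloud(f)
h=W[...,2]; 
for b in blobs((h>.015)&(h<.25)&(W[...,0]<.95)&(W[...,0]>.2)&(abs(W[...,1])<.8),20):
    w=W[b]; v,u=np.nonzero(b);print("obj",b.sum(),u.mean().round(),v.mean().round(),"zmax",np.percentile(w[:,2],97),rect(w))
w=W[(h>.003)&(h<.014)&(W[...,0]<.8)&(W[...,0]>.3)&(W[...,1]<-.05)&(W[...,1]>-.5)];print("plate",rect(w),np.median(w[:,2]))
E
python3 m0.py
```

```text
top blue 9840 px 586.0 219.0 z [0.1271 0.1302 0.1332] rect@zt (array([ 0.5201, -0.6589]), array([299.799 , 221.8403]), -0.0350494384765625)
top blue 49 px 456.0 207.0 z [0.0275 0.0307 0.0346] rect@zt (array([ 0.5637, -0.3619]), array([45.9886,  8.4511]), -82.16507196426392)
top blue 103 px 291.0 228.0 z [0.0016 0.0782 0.0829] rect@zt (array([0.5015, 0.0954]), array([67.5724, 40.5454]), -0.329010009765625)
top blue 43 px 449.0 223.0 z [0.0275 0.0304 0.0343] rect@zt (array([ 0.5196, -0.3393]), array([34.4517,  9.7912]), 5.621748447418213)
top blue 104 px 459.0 239.0 z [0.0051 0.0088 0.0115] rect@zt (array([ 0.4749, -0.3717]), array([40.1985, 19.9067]), 89.7055435180664)
top blue 116 px 91.0 263.0 z [0.225  0.2305 0.2342] rect@zt (array([0.4088, 0.5461]), array([67.6356,  8.948 ]), 0.24073778092861176)
top blue 56 px 128.0 264.0 z [0.0505 0.0563 0.0609] rect@zt (array([0.4083, 0.5462]), array([66.9131,  6.2259]), -0.265289306640625)
top blue 69 px 102.0 295.0 z [0.1667 0.1732 0.1767] rect@zt (array([0.3356, 0.5459]), array([62.7913,  6.2728]), -0.158294677734375)
top blue 66 px 112.0 32
[... 8012 characters left out ...]
bj 73 448.0 224.0 zmax 0.034253517914553194 (array([ 0.5191, -0.34  ]), array([38.062 , 10.9166]), 6.2371697425842285)
obj 69 408.0 228.0 zmax 0.03353455965157413 (array([ 0.5067, -0.2252]), array([39.9673, 10.3369]), 7.022108554840088)
obj 57 368.0 232.0 zmax 0.034478551670174905 (array([ 0.4947, -0.1116]), array([37.4462, 10.4862]), 6.623945236206055)
obj 14637 64.0 301.0 zmax 0.24257233048032037 (array([0.324 , 0.6463]), array([249.2606, 212.202 ]), 0.3954964876174927)
obj 20 634.0 317.0 zmax 0.24956949241232224 (array([ 0.2858, -0.6576]), array([19.5131,  3.9486]), 20.32718849182129)
plate (array([ 0.5499, -0.2749]), array([499.4976, 449.7962]), 0.028476713225245476) 0.006671224187176964
```

```bash
cat >> h.py <<'E'
pi=np.pi
A=np.radians(6.0); EX=np.array([np.cos(A),np.sin(A)]); EY=np.array([-np.sin(A),np.cos(A)])
STOP=dict(green=np.array([.5135,-.2511]),blue=np.array([.5256,-.3650]))
def go(xy,z,yaw): robot.goto([xy[0],xy[1],z],[pi,0,yaw])
def line(xy,z,vel=.1,**k): return robot.move_straight([xy[0],xy[1],z],vel=vel,**k)
def st(): s=robot.sense(); return s["t"].__round__(2) if not isinstance(s["t"],float) else round(s["t"],2), s["tcp_pos"].round(4), s["tcp_rot"].round(3), s["wrist_force"].round(1), round(s["opening"],3), round(s["gripper_force"],1)
def pick(xy,yaw,z0=0.):
    robot.grip(1.0); go(xy,.30,yaw); line(xy,.054+z0,.12)
    robot.grip(0.0,30); print("gripped",st())
    line(xy,.054+z0+.02,.05)
    line(xy,.31,.15)
def push(d,dist,N):
    p=robot.sense()["tcp_pos"]; q=p[:2]+d*dist
    hit=line(q,p[2],.02,contact_N=N); print("push hit",hit,st(),"moved",((robot.sense()["tcp_pos"]-p)[:2]@d).round(4))
    return hit
def place(c):
    S=STOP[c]-.008*EX-.008*EY
    go(S,.31,A); line(S,.075,.15); hit=line(S,.054+.008-.004,.02,contact_N=4); print("down",hit,st())
    push(EX,.02,8); push(EY,.02,8); push(EX,.01,8)
E
python3 - <<'E'
from h import *
go([.5233,.2433],.30,np.radians(7.3))
f=snap("wrist","w1"); print("cam",-f["R"].T@f["t"],f["R"][2],st())
v,u=np.nonzero(mask(f,"green",S=100,V=50)); w=cast(f,np.c_[u,v],.08)
W=cloud(f); m=abs(W[...,2]-.08)<.006; print(rect(W[m]),m.sum())
E
```

```text
cam [0.60036434 0.25242753 0.43082437] [-0.30164353 -0.03889626 -0.95262703] (3.3, array([0.5238, 0.2425, 0.2998]), array([3.141, 0.   , 0.126]), array([ 0.3, -0.6, -0.1]), 1.002, 0.0)
(array([0.48297354, 0.29332312]), array([638.18341064, 197.12254333]), -66.85122299194336) 3409
```

View pics/w1.png

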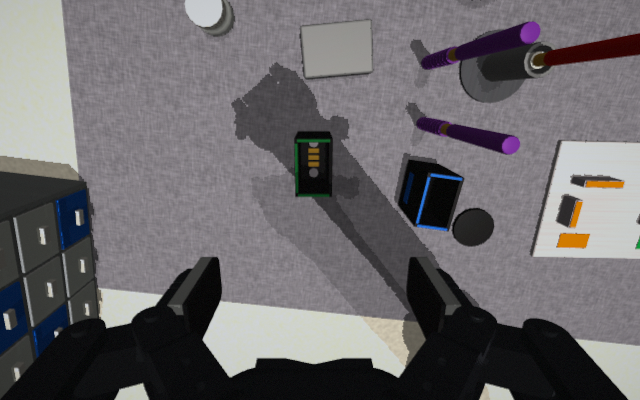

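The wrist view shows the green chamber at (313,165) and the blue at (432,195). The purple brush at (465,135) would sit under the wrist camera mount during the blue grasp, so I'll take blue with a half turn of yaw. Green first.

```bash
python3 - <<'E'
from h import *
f=snap("wrist"); W=cloud(f)
for c,p in (("green",(.5233,.2433)),("blue",(.501,.0955))):
    m=(abs(W[...,2]-.08)<.006)&(np.hypot(W[...,0]-p[0],W[...,1]-p[1])<.055); print(c,rect(W[m]),m.sum())
    if c=="green": r=rect(W[m])
pick(r[0],np.radians(r[2])); print(st())
place("green")
snap("wrist","w2")
E
```

```text
green (array([0.52399438, 0.24325534]), array([65.55041504, 41.91891479]), 7.603471755981445) 725
blue (array([0.50179645, 0.09550018]), array([66.59178162, 43.17295074]), -1.0880126953125) 869
gripped (6.48, array([0.5241, 0.2432, 0.0542]), array([ 3.141, -0.   ,  0.133]), array([-0.4, -0.7,  2.2]), 0.491, 31.2)
(8.76, array([0.5237, 0.2429, 0.3091]), array([3.141e+00, 2.000e-03, 1.330e-01]), array([ 0.3, -0.1, -2.9]), 0.489, 30.7)
down True (12.94, array([ 0.5062, -0.26  ,  0.0621]), array([3.141e+00, 1.000e-03, 1.040e-01]), array([-1. ,  0.1,  4.6]), 0.49, 31.4)
push hit True (13.28, array([ 0.5064, -0.26  ,  0.0622]), array([3.142, 0.005, 0.104]), array([-0.5, -0.1,  4.3]), 0.489, 31.4) moved 0.0002
push hit True (13.85, array([ 0.5056, -0.2531,  0.0623]), array([3.139, 0.004, 0.104]), array([-0.3, -0.4,  2.4]), 0.489, 32.2) moved 0.007
push hit True (14.1, array([ 0.5058, -0.253 ,  0.0623]), array([3.139, 0.008, 0.103]), array([-0.4, -1. ,  5. ]), 0.489, 32.3) moved 0.0002
```

```bash
python3 - <<'E'
from h import *
p=robot.sense()["tcp_pos"]; line(p[:2],p[2]+.0007,.02); robot.sleep(.2);print(st())
push(EX,.02,15); robot.sleep(.2);print(st())
push(EY,.006,12);robot.sleep(.2);print(st())
f=snap("wrist","w2");W=cloud(f);p=STOP["green"]
m=(abs(W[...,2]-.088)<.006)&(np.hypot(W[...,0]-p[0],W[...,1]-p[1])<.055); print(rect(W[m]),p)
E
```

```text
(14.6, array([ 0.5053, -0.2531,  0.0625]), array([3.138, 0.008, 0.102]), array([ 0.3, -0. , -3. ]), 0.488, 31.6)
push hit True (15.23, array([ 0.5147, -0.2521,  0.0625]), array([3.138, 0.015, 0.102]), array([-1.8, -0.9,  5.5]), 0.486, 32.5) moved 0.0094
(15.43, array([ 0.5147, -0.2521,  0.0625]), array([3.138, 0.015, 0.102]), array([-1.4, -0.5,  5.4]), 0.497, 32.5)
push hit True (15.72, array([ 0.5147, -0.2519,  0.0627]), array([3.132, 0.016, 0.102]), array([-0.4, -0.2,  3.3]), 0.488, 32.5) moved 0.0002
(15.93, array([ 0.5147, -0.2519,  0.0626]), array([3.133, 0.016, 0.102]), array([ 0.7, -0.1,  5.6]), 0.492, 32.7)
(array([ 0.51833447, -0.25168626]), array([73.30878448, 66.07875061]), 38.27402114868164) [ 0.5135 -0.2511]
```

View pics/w2.png

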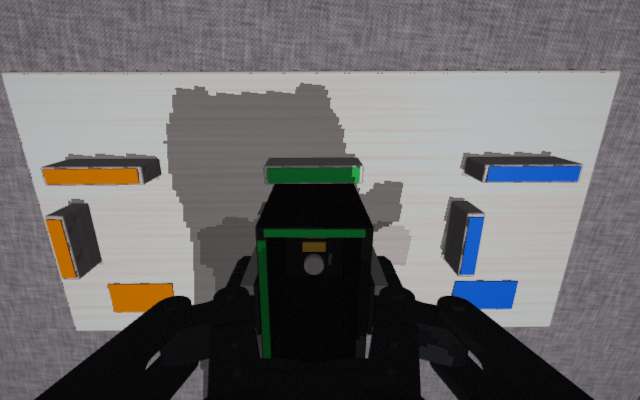

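The view shows the green chamber's front touching its fence at (313,183). I'll release it and measure.

```bash
cat >> h.py <<'E'
def check(c,f=None):
    """chamber top rim in its stop frame, from wrist depth/colour"""
    f=f or robot.grab_frame("wrist"); W=cloud(f); p=STOP[c]
    m=(abs(W[...,2]-.088)<.006)&(np.hypot(W[...,0]-p[0],W[...,1]-p[1])<.09)
    b=max(blobs(m,30),key=np.sum,default=None)
    if b is None: print(c,"none"); return None
    r=rect(W[b]); d=r[0]-p; print("CHECK",c,"x %.1f y %.1f mm"%(d@EX*1000,d@EY*1000),"size",r[1].round(1),"ang",round(r[2]-6,1)); return r
def refine(f=None):
    """stop origins from wrist depth"""
    f=f or robot.grab_frame("wrist"); W=cloud(f); out={}
    for c in STOP:
        bs=[]
        for b in blobs(mask(f,c)&(abs(W[...,2]-.03)<.005),30):
            r=rect(W[b]); bs.append(r); print(c,"stop bar",r[0].round(4),r[1].round(1),round(r[2],1))
E
python3 - <<'E'
from h import *
p=robot.sense()["tcp_pos"]; robot.grip(1.0); print(st())
line(p[:2],.10,.05); line(p[:2]-.05*EX,.30,.15)
f=snap("wrist","w3"); check("green",f); refine(f)
E
```

```text
(16.48, array([ 0.5134, -0.2523,  0.0618]), array([3.133, 0.018, 0.101]), array([-0.6,  0.5, -0.2]), 1.001, 0.0)
CHECK green x -0.2 y -1.2 mm size [64.8 42.1] ang -0.2
green stop bar [ 0.5519 -0.2481] [46.7  7.7] -84.2
green stop bar [ 0.5072 -0.2256] [34.1  6.1] 6.0
blue stop bar [ 0.5636 -0.3624] [48.2  7.8] -84.1
blue stop bar [ 0.5194 -0.3406] [35.4  8.7] 5.8
```

View pics/w3.png

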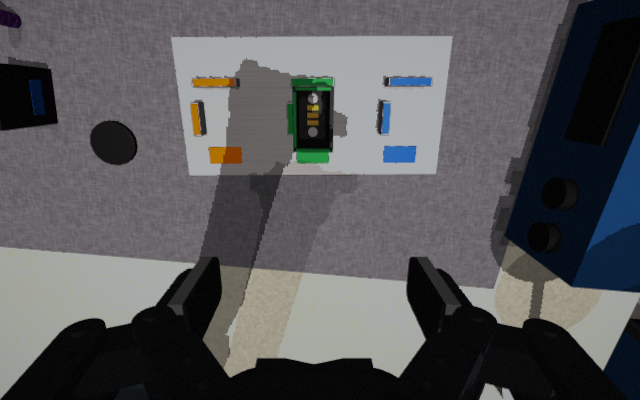

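Green is snug within about 1 mm. Next is blue, with the half-turned gripper.

```bash
cat >> h.py <<'E'
STOP=dict(green=np.array([.5140,-.2515]),blue=np.array([.5259,-.3660]))
def place(c,yaw=A):
    S=STOP[c]-.008*EX-.008*EY
    go(S,.31,yaw); line(S,.075,.15); hit=line(S,.058,.02,contact_N=4); print("down",hit,st())
    p=robot.sense()["tcp_pos"]; line(p[:2],p[2]+.0007,.02); robot.sleep(.2)
    push(EX,.02,15); robot.sleep(.2); push(EY,.02,15); robot.sleep(.2); push(EX,.006,15); robot.sleep(.2); print(st())
def release(c):
    p=robot.sense()["tcp_pos"]; robot.grip(1.0)
    line(p[:2],.10,.05); line(p[:2],.32,.15)
E
python3 - <<'E'
from h import *
y=np.radians(-1.1)
for s in (pi,-pi):
    q=[robot.inverse_kinematics([*p,z],[pi,0,a+s]) for p,z,a in (((.5018,.0955),.30,y),((.5018,.0955),.054,y),(STOP["blue"],.31,A),(STOP["blue"],.06,A))]
    print(s,[None if x is None else np.round(x,2) for x in q])
f=snap("top"); W=cloud(f)
for p in ((.5018,.0955),STOP["green"]):
    b=max(blobs((W[...,2]>.06)&(W[...,2]<.11)&(np.hypot(W[...,0]-p[0],W[...,1]-p[1])<.06),20),key=np.sum,default=None)
    print(p,rect(W[b]) if b is not None else None)
E
```

```text
3.141592653589793 [array([ 0.67,  0.35, -1.17,  1.8 ,  0.34,  1.22,  0.96]), array([ 0.6 ,  0.86, -1.24,  2.04,  0.99,  1.03,  0.41]), array([ 1.28,  0.62, -1.18,  1.49,  0.58,  1.41,  1.75]), array([ 1.27,  0.97, -1.19,  1.73,  0.98,  1.17,  1.47])]
-3.141592653589793 [array([ 0.67,  0.35, -1.17,  1.8 ,  0.34,  1.22,  0.96]), array([ 0.6 ,  0.86, -1.24,  2.04,  0.99,  1.03,  0.41]), array([ 1.28,  0.62, -1.18,  1.49,  0.58,  1.41,  1.75]), array([ 1.27,  0.97, -1.19,  1.73,  0.98,  1.17,  1.47])]
(0.5018, 0.0955) (array([0.50090717, 0.09551215]), array([64.48287964, 42.02573776]), -1.473724365234375)
[ 0.514  -0.2515] (array([ 0.51313019, -0.251798  ]), array([65.96549988, 43.23957443]), 5.493600845336914)
```

```bash
python3 - <<'E'
from h import *
c=np.array([.50,-.02])
y=np.radians(-1.5)
for a in (0,.8,1.6,2.4,pi+y):
    go(c,.36,a); print(st()[1],np.round(robot.sense()["joint_pos"],2))
go([.5012,.0955],.36,pi+y); print(st()[1],np.round(robot.sense()["joint_pos"],2)); snap("scene","s4")
f=snap("wrist"); W=cloud(f); m=(abs(W[...,2]-.08)<.006)&(np.hypot(W[...,0]-.5012,W[...,1]-.0955)<.055); print(rect(W[m]),m.sum())
print(-f["R"].T@f["t"])
E
```

```text
[ 0.5    -0.0219  0.3594] [ 0.85  0.21 -1.03  1.73  0.19  1.31 -1.8 ]
[ 0.5    -0.0215  0.3595] [ 0.95  0.26 -1.17  1.72  0.25  1.32 -1.05]
[ 0.5    -0.0202  0.3599] [ 1.04  0.34 -1.35  1.72  0.34  1.35 -0.35]
[ 0.5  -0.02  0.36] [ 1.05  0.36 -1.38  1.72  0.36  1.36  0.43]
[ 0.5  -0.02  0.36] [ 1.05  0.36 -1.38  1.72  0.36  1.36  1.15]
[0.501  0.0965 0.3601] [ 0.78  0.36 -1.33  1.7   0.36  1.36  0.93]
(array([0.50253293, 0.09475815]), array([66.51503754, 41.97118378]), -1.0949554443359375) 515
[0.42327348 0.09748251 0.49091627]
```

View pics/s4.png

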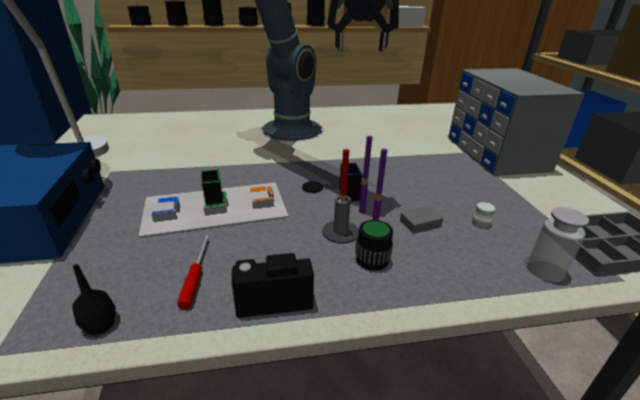

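The scene view shows the gripper high above blue at (365,20), everything undisturbed and green in place at (213,190). Picking blue.

```bash
python3 - <<'E'
from h import *
y=np.radians(-1.2)
pick([.5015,.0955],pi+y); print(st())
go([.5,-.1],.33,pi+A)
place("blue",pi+A)
release("blue")
print(np.round(robot.sense()["joint_pos"],2))
f=snap("wrist","w5"); check("blue",f); check("green",f)
E
```

```text
gripped (26.8, array([0.5016, 0.0953, 0.0542]), array([-3.141,  0.   ,  3.12 ]), array([ 0. , -0.5,  2.6]), 0.488, 31.9)
(29.07, array([0.5011, 0.0953, 0.3092]), array([-3.141e+00, -2.000e-03,  3.121e+00]), array([-0.3,  0.2, -3.2]), 0.481, 31.3)
down True (33.3, array([ 0.5187, -0.375 ,  0.0622]), array([-3.142, -0.   , -3.037]), array([-0.9, -1. ,  4.4]), 0.487, 32.4)
push hit True (34.4, array([ 0.5267, -0.3741,  0.0625]), array([ 3.14 , -0.012, -3.038]), array([-2.1,  0.4,  5.2]), 0.492, 32.5) moved 0.0085
push hit True (35.28, array([ 0.5258, -0.3663,  0.0626]), array([-3.135, -0.012, -3.039]), array([-0.8, -0.6,  3.5]), 0.489, 32.5) moved 0.0079
push hit True (35.75, array([ 0.5262, -0.3662,  0.0628]), array([-3.134, -0.02 , -3.04 ]), array([-2. ,  0.1,  4.4]), 0.489, 32.9) moved 0.0005
(35.95, array([ 0.5262, -0.3662,  0.0628]), array([-3.135, -0.019, -3.04 ]), array([-2.8,  0.3,  4.8]), 0.486, 32.9)
[ 1.26  0.61 -1.16  1.47  0.57  1.44  1.76]
CHECK blue x 0.2 y -1.1 mm size [66.3 42. ] ang 0.1
CHECK green x -0.2 y -1.2 mm size [66.6 42.8] ang -0.6
```

View pics/w5.png

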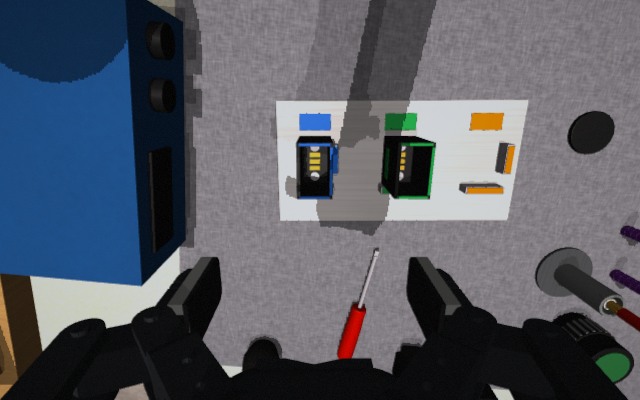

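Blue and green are both set and released, and the stand is visible at (590,280) in the wrist view. Next I'll measure the brush from close by.

```bash
cat >> h.py <<'E'
def brush(f,p=(.659,.036),zmin=.10,zmax=.215):
    """fit brush axis from red handle depth points: returns xy at z levels"""
    W=cloud(f); m=(mask(f,"red",S=120)|False)&(W[...,2]>zmin)&(W[...,2]<zmax)&(np.hypot(W[...,0]-p[0],W[...,1]-p[1])<.06)
    w=W[m]; top=w[w[:,2]>.198]; print("red n",len(w),"z",w[:,2].min().round(3),w[:,2].max().round(3),"top rect",rect(top),top[:,:2].mean(0).round(4))
    for a in (.11,.13,.15,.17,.19):
        k=w[abs(w[:,2]-a)<.01]; print(a,len(k),k.mean(0).round(4) if len(k) else "")
E
python3 - <<'E'
from h import *
for a in (-pi/2,pi/2,-pi/4,3*pi/4):
    q=robot.inverse_kinematics([.659,.036,.36],[pi,0,a]); print(a,None if q is None else np.round(q,2))
go([.56,-.1],.40,-pi/2); print(st()[1]); go([.659,.056],.38,-pi/2); print(st()[1])
f=snap("wrist","w6"); brush(f); np.savez("w6.npz",**f)
f=snap("top"); brush(f)
E
```

```text
-1.5707963267948966 [ 0.62  0.7  -1.32  1.36  0.67  1.57  2.51]
1.5707963267948966 [ 0.41  0.49 -0.81  1.38  0.35  1.43 -0.39]
-0.7853981633974483 [-0.8   0.56  1.11  1.45 -0.5   1.44 -2.04]
2.356194490192345 [ 0.48  0.53 -0.95  1.37  0.43  1.45  0.33]
[ 0.56   -0.1     0.3998]
[0.659  0.056  0.3798]
red n 276 z 0.105 0.207 top rect (array([0.66221326, 0.03522755]), array([12.79980946, 12.74625301]), -26.62535858154297) [0.6621 0.0349]
0.11 13 [0.6606 0.0302 0.1132]
0.13 23 [0.6619 0.0297 0.1306]
0.15 22 [0.6619 0.0299 0.1504]
0.17 28 [0.662  0.0298 0.1696]
0.19 32 [0.6618 0.03   0.1902]
red n 56 z 0.114 0.209 top rect (array([0.66034418, 0.03555175]), array([10.8340435 , 10.55891609]), -42.45131301879883) [0.6605 0.0348]
0.11 2 [0.6562 0.0339 0.1158]
0.13 7 [0.6556 0.0356 0.1295]
0.15 8 [0.6559 0.0336 0.1506]
0.17 9 [0.6564 0.0338 0.1709]
0.19 8 [0.6563 0.0338 0.19  ]
```

View pics/w6.png

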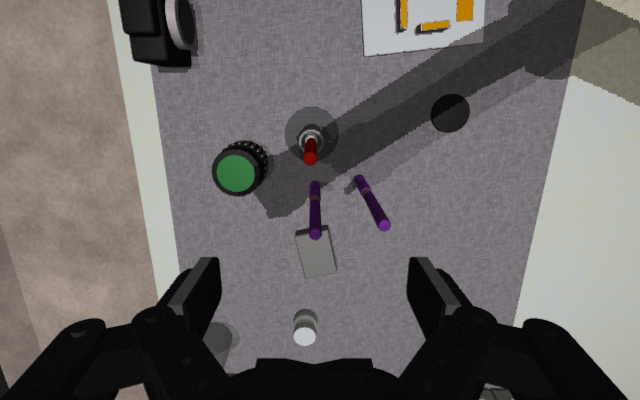

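The brush stands upright at (310,150) in the picture, its axis at about (0.661, 0.035). I'll locate the stand's centre, recheck the chambers, then grasp at yaw +90°.

```bash
cat >> h.py <<'E'
def topcheck(f=None):
    f=f or robot.grab_frame("top"); W=cloud(f); ok={}
    for c,p in STOP.items():
        b=max(blobs((W[...,2]>.07)&(W[...,2]<.1)&(np.hypot(W[...,0]-p[0],W[...,1]-p[1])<.075),20),key=np.sum,default=None)
        if b is None: print("TOP",c,"none"); continue
        r=rect(W[b]); d=r[0]-p; print("TOP",c,"x %.1f y %.1f"%(d@EX*1000,d@EY*1000),r[1].round(1),"ang",round(r[2]-6,1))
E
python3 - <<'E'
from h import *
f=dict(np.load("w6.npz")); W=cloud(f); d=np.hypot(W[...,0]-.661,W[...,1]-.035)
m=(abs(W[...,2]-.09)<.004)&(d<.022)&(d>.0095)&~mask(f,"red",S=120); print("tube rim",m.sum(),cv2.minEnclosingCircle((W[m][:,:2]*1000).astype(np.float32)))
m=(abs(W[...,2]-.006)<.003)&(d<.05); print("base",m.sum(),cv2.minEnclosingCircle((W[m][:,:2]*1000).astype(np.float32)))
topcheck()
B=np.array([.6613,.0352])
go([.56,-.1],.40,pi/2); print(np.round(robot.sense()["joint_pos"],2)); go(B,.36,pi/2); print(st(),np.round(robot.sense()["joint_pos"],2))
brush(snap("wrist")); topcheck()
E
```

```text
tube rim 179 ((662.1924438476562, 35.71326446533203), 16.869102478027344)
base 1618 ((662.203857421875, 33.790679931640625), 48.13650131225586)
TOP green none
TOP blue x -0.6 y -0.1 [66.3 44.3] ang -0.4
[ 0.63  0.26 -0.66  1.53  0.16  1.41 -0.04]
(50.09, array([0.6614, 0.0349, 0.3597]), array([-3.141e+00,  1.000e-03,  1.571e+00]), array([ 0.2, -0.8, -0.2]), 0.999, 0.0) [ 0.34  0.46 -0.7   1.37  0.3   1.41 -0.35]
red n 356 z 0.104 0.207 top rect (array([0.66233838, 0.03641942]), array([12.04798222, 12.01952076]), -89.28819227218628) [0.662  0.0368]
0.11 24 [0.6622 0.0408 0.1115]
0.13 35 [0.6621 0.0408 0.1295]
0.15 41 [0.6619 0.0411 0.15  ]
0.17 43 [0.6622 0.041  0.1704]
0.19 57 [0.6621 0.0411 0.1901]
TOP green x -1.0 y -0.3 [66.5 42.2] ang 0.7
TOP blue x -0.4 y 0.1 [66.6 43.2] ang 0.5
```

```bash
cat >> h.py <<'E'
B=np.array([.6621,.0357])
def scrub(c,S,off=np.zeros(2)):
    S=S+off; go(S,.29,pi/2); line(S,.235,.1); print("in",line(S,.172,.05,contact_N=6),st())
    robot.sleep(.2); line(S,.222,.08); robot.sleep(.2); print("in2",line(S,.172,.05,contact_N=6),st()); robot.sleep(.2)
    line(S,.29,.12)
E
python3 - <<'E'
from h import *
line(B,.157,.1); robot.grip(0.0,40); print(st())
line(B,.31,.1); print(st()); topcheck()
go([.60,-.15],.31,pi/2)
f=snap("scene","s7"); topcheck()
E
```

```text
(53.03, array([0.6622, 0.0357, 0.1571]), array([ 3.141, -0.   ,  1.571]), array([ 0.1, -0.6,  0.4]), 0.155, 38.9)
(54.72, array([0.6618, 0.0356, 0.3092]), array([-3.14 ,  0.   ,  1.571]), array([ 0.2,  0.1, -0.6]), 0.151, 38.9)
TOP green x -0.7 y -0.2 [66.3 43.4] ang -0.5
TOP blue x -0.4 y 0.3 [66.5 43.3] ang -0.3
TOP green x -1.1 y 4.7 [65.9 34.5] ang 1.1
TOP blue none
```

View pics/s7.png

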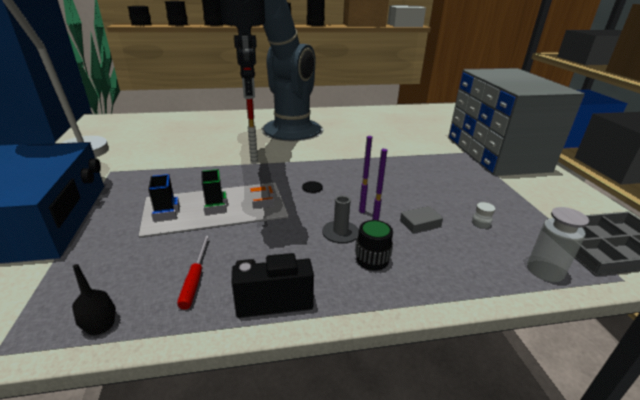

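The brush is held upright at (250,130) and both chambers look in place at (162,193) and (213,188). Scrubbing blue, then green.

```bash
python3 - <<'E'
from h import *
scrub("blue",STOP["blue"])
f=snap("wrist"); check("green",f); check("blue",f); f=snap("scene"); check("green",f); check("blue",f)
E
```

```text
in False (58.69, array([ 0.5261, -0.3661,  0.1724]), array([3.141, 0.   , 1.571]), array([-0.3, -0.7, -0.3]), 0.15, 38.9)
in2 False (61.02, array([ 0.5262, -0.3661,  0.1724]), array([3.141, 0.   , 1.571]), array([-0.1, -0.4, -0.1]), 0.153, 38.9)
CHECK green x -0.8 y -1.1 mm size [66.2 42.2] ang -0.4
CHECK blue x -0.5 y -0.9 mm size [66.  42.3] ang -0.2
CHECK green x 1.7 y -2.0 mm size [69.7 41.9] ang -0.5
CHECK blue x 1.9 y -1.6 mm size [69.5 42.5] ang 0.8
```

```bash
python3 - <<'E'
from h import *
scrub("green",STOP["green"])
f=snap("wrist"); check("green",f); check("blue",f)
go([.60,-.1],.32,pi/2); go(B,.32,pi/2)
f=snap("wrist","w8"); W=cloud(f); check("green",f); check("blue",f); topcheck()
d=np.hypot(W[...,0]-B[0],W[...,1]-B[1]); m=(abs(W[...,2]-.09)<.004)&(d<.03); print(m.sum(),cv2.minEnclosingCircle((W[m][:,:2]*1000).astype(np.float32)) if m.sum() else 0)
E
```

```text
in False (65.09, array([ 0.5142, -0.2516,  0.1724]), array([3.141, 0.   , 1.571]), array([-0.2, -0.6, -1.4]), 0.149, 38.9)
in2 False (67.42, array([ 0.5143, -0.2515,  0.1724]), array([3.141, 0.   , 1.571]), array([ 0.5, -0.8,  0.1]), 0.151, 38.9)
CHECK green x -0.8 y -1.0 mm size [66.2 42.5] ang -0.5
CHECK blue x 27.4 y 19.0 mm size [10.3  3.2] ang -3.5
CHECK green x -25.0 y 18.1 mm size [19.   9.2] ang 31.8
blue none
TOP green x -0.6 y -0.5 [66.3 42.1] ang -0.3
TOP blue x -0.6 y -0.1 [66.2 44.1] ang -0.1
274 ((661.7062377929688, 35.40963363647461), 16.862695693969727)
```

View pics/w8.png

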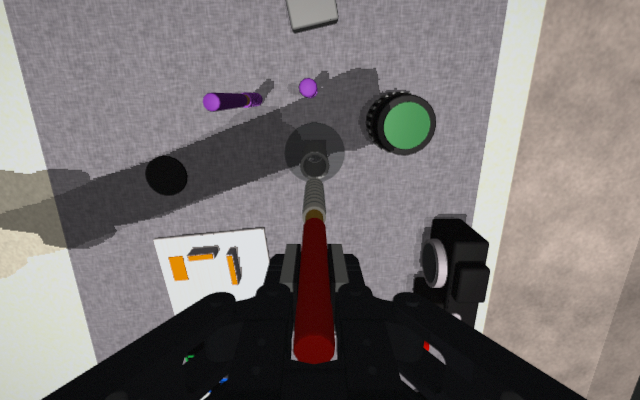

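The brush tip at (315,185) is lined up with the tube mouth at (315,165). Lowering it into the stand.

```bash
python3 - <<'E'
from h import *
P=np.array([.6619,.0356])
line(P,.255,.1); print(line(P,.156,.05,contact_N=5),st())
robot.sleep(.3); robot.grip(.6,20); robot.sleep(.4); robot.grip(1.0)
line(P,.36,.12); brush(snap("wrist")); topcheck()
go([.50,-.05],.36,0); go([.47,-.30],.34,A)
f=snap("wrist","w9"); check("green",f); check("blue",f); refine(f); topcheck(); print(st())
snap("scene","s9")
E
```

```text
True (73.04, array([0.6622, 0.0357, 0.1571]), array([3.141, 0.   , 1.571]), array([-1.2, -1.1,  6.3]), 0.153, 39.4)
red n 353 z 0.104 0.207 top rect (array([0.66219476, 0.03614243]), array([12.12442207, 11.98632812]), -90.0) [0.6618 0.0368]
0.11 25 [0.6621 0.0406 0.1126]
0.13 34 [0.6615 0.0411 0.1302]
0.15 41 [0.6618 0.041  0.1503]
0.17 43 [0.6619 0.0411 0.1699]
0.19 51 [0.6615 0.0412 0.1903]
TOP green x -0.9 y -0.3 [65.8 42.3] ang -0.6
TOP blue x -0.6 y 0.3 [66.4 43.7] ang 0.5
CHECK green x -1.1 y -0.8 mm size [65.3 42.1] ang -0.2
CHECK blue x -0.6 y -0.5 mm size [65.2 42.5] ang 0.2
green stop bar [ 0.5517 -0.2475] [47.1  7.5] -83.8
blue stop bar [ 0.5636 -0.3626] [47.4  8.7] -83.9
blue stop bar [ 0.519  -0.3414] [35.4  9. ] 6.1
TOP green x -0.9 y -0.2 [66.4 43. ] ang 0.2
TOP blue x 13.3 y 0.5 [44.5 38.5] ang -90.1
(78.82, array([ 0.4712, -0.2977,  0.3403]), array([-3.141e+00, -1.000e-03,  1.090e-01]), array([0.4, 0.9, 0.7]), 1.004, 0.0)
```

View pics/w9.png

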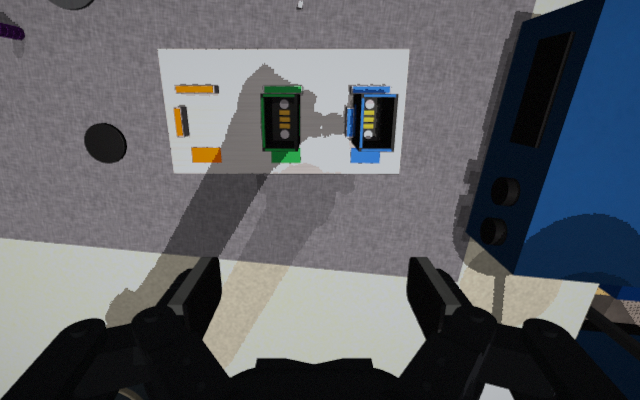

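View pics/s9.png

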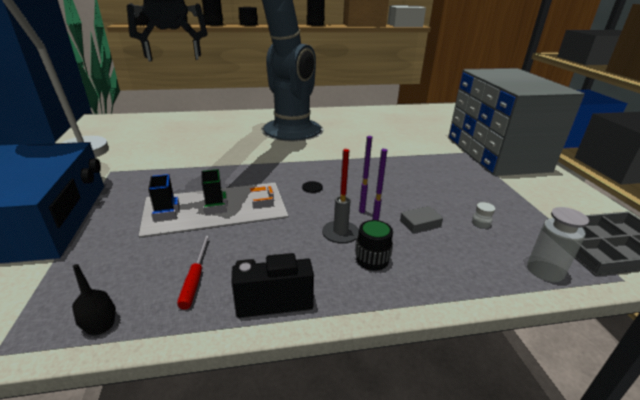

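Both pictures show the chambers against their stops (wrist view: green at (282,120), blue at (375,122)) and the brush upright in its stand (scene view: (343,190)). Nothing has been knocked, so I'll hand the job in.

```bash
python3 - <<'E'
from h import *
check("green");check("blue"); print(robot.close_job())
E
```

```text
CHECK green x -1.1 y -0.7 mm size [65.4 42.2] ang -0.1
CHECK blue x -0.8 y -0.5 mm size [65.2 42.4] ang -0.2
the job is handed in; nothing more can be done
None
```

I handed the job in at about 79 s (no verdict was returned): by the camera, blue and green (no orange on the bench) stand within about 1 mm of both their stops, both were scrubbed blue then green, and the brush is upright in its stand.

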